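# Fit a fresh drying cartridge to the gas dryer and open its valve

## Task

Take the fresh drying cartridge (the orange one) out of the rack and fit it to the gas dryer: feel for the slots in its collar, press it in gently against the spring, turn it clockwise and let it spring up into its notches so that it stays locked. Once it is locked and released, turn the dryer's yellow shut-off valve fully open; leave everything else where it stands.

Things in the scene. Friction and masses are not known exactly. Their poses are not given: they have to be found in the camera images.
- fresh_center (a point): Fresh drying cartridge: orange beads in a clear tube with white ends, upright and loose in one of the rack's three wells, about 0.24 kg, 166 mm high. The point is on its axis half-way up, 83 mm above its lowest face; z runs up its axis. The body is 54 mm across from 34 to 134 mm above the lowest face, where its flat top lies. It is the same after half a turn.
- fresh_bar (a point): Grip bar on the fresh cartridge's flat top: 46 mm long along x, 16 mm thick along y, 32 mm high (134 to 166 mm above the lowest face), white. The point is its centre, 150 mm above the lowest face; same axes as fresh_center.
- fresh_lugs (a point): Foot of the fresh cartridge: a round white spigot 36 mm across, tapered at its nose, with two bayonet lugs standing out along +x and -x (in line with the grip bar) to 26 mm from the axis, each 9 mm wide along y and 6 mm high. The point is on the axis level with the undersides of the lugs, 10 mm above the lowest face; same axes as fresh_center.
- spent_a_center (a point): A spent cartridge (dark green beads), same shape and same kind of point, in another well of the rack: not to be disturbed.
- spent_b_center (a point): The other spent cartridge (dark green beads), same shape, in another well: not to be disturbed.
- rack: Grey plastic rack block fixed on the bench, 100 mm (x) by 275 mm (y) by 16 mm high, origin at the centre of its underside. Three round wells 40 mm across and 9 mm deep lie on its y axis at -90, 0 and +90 mm; a cartridge stands on its nose in each; which well holds which varies.
- dryer_base: Gas dryer bolted to the bench: a foot plate 110 mm (x) by 240 mm (y) by 10 mm, and on it an upright round socket, 78 mm across, 62 mm high, open at the top. Origin on the socket's axis at bench level, z up. The foot reaches from -60 to +180 mm along y; a pipe leads along +y to the shut-off valve. Never load the dryer with more than 50 N.
- socket_mouth (a point): Centre of the top of the dark bayonet collar, 62 mm above the bench; axes of dryer_base. Bore 38 mm; two opposite lug slots 12 mm wide, marked by white bars. They lie roughly along +x and -x, but the collar is clamped up to 0.3 rad to either side, unmeasured: look, or turn the cartridge lightly on the collar until the lugs fall in. Lugs resting on the collar have their undersides at this height.
- socket_spring (a point): Top of the spring valve in the socket at rest, 46 mm above the bench. Lugs in the slots sink 6 mm below the mouth, then the lowest face meets this spring: 4 N, and 0.6 N more per mm. 12 mm further down the lugs are clear under the collar, at 16 mm it bottoms hard. Held between, it turns clockwise (from above) 52 degrees to mid-notch, stop at 58; let go, it rises 5 mm into the notches, locked.
- valve_grip (a point): Middle of the lever's yellow sleeve on the shut-off valve, 65 mm above the bench, 50 mm from the pivot. Sleeve 48 mm long, 14 mm wide, 20 mm high; the point's -x points from the pivot to the free end, 70 mm from the pivot. The pivot is vertical, at x = 0, y = +120 mm of dryer_base; closed, the lever points to -x of dryer_base, fully open to its +y (in line with the pipe).
- valve (a joint): Turn of the valve lever in rad: 0 closed, 1.57 fully open (clockwise seen from above); stiff, about 0.1 N m, stays where it is left.
- flask: Conical glass flask, 135 mm high, a bystander; origin at the centre of its underside.
- beaker: Glass beaker, 90 mm high, a bystander; origin at the centre of its underside.
- amber: Amber reagent bottle, 115 mm high, a bystander; origin at the centre of its underside.
- solvent: White plastic bottle, 170 mm high, a bystander; origin at the centre of its underside.
- jar: Small clear jar, 60 mm high, a bystander; origin at the centre of its underside.
Not all that is in view belongs to the job. What is shaped like the part that bears fresh_center but blue or pink is not meant.

How it is judged:
By the outcome, as a careful person would: the job done as asked, in the order asked, and still so for the second after the job is handed in, with the robot touching nothing.
It also fails if it takes over 72 s, if anything falls off the work surface, if the arm or the gripper's body presses on something with over 40 N, if the wrist force passes 120 N, or if a joint passes its speed limit or range.

## Robot

A 6-joint arm with a two-finger parallel gripper is mounted at the origin on the work surface. World frame = base frame: x ahead of the robot, y to its left, z up, the work surface at z = 0. Lengths are in m, angles in rad, forces in N, time in s.
With the tool pointing down it reaches from about 0.35 to 1 m from the base axis. Payload 7.1 kg.
Tool frame: the origin (TCP) lies between the finger pads; the fingertips stand 22 mm ahead of it and the grasp point (between the pads) lies 3 mm ahead of it; x points along the fingers, y is the direction in which the jaws open and shut, and the axes are right-handed (so a half turn about x gives the same grasp; the last joint's range is limited). The gripper opens to 85 mm and grips with 20 to 120 N. Pads are 22 mm wide; open, the fingers measure 114 mm over their backs; the gripper's body (76 mm by 85 mm) begins 54 mm behind the grasp point. The pads swing forward as they close: fully open they stand 13 mm farther back than shut.
Start: joints at [1.138, 0.423, 1.63, -0, 1.089, -0.019], TCP at [0.251, 0.572, 0.221] pointing down, gripper open.
Joint ranges: [-3, 3], [-0.9, 2.11], [0.09, 2.58], [-1.31, 4.45], [0.11, 2.69], [-2.54, 2.54]. Speed limits (rad/s): [2.39, 2.39, 3.01, 3.14, 3.14, 3.14].

## Interface

Orientations are given as a rotation vector (axis times angle).
In Python, from rig import manip gives the robot as it stands. The module is installed in compiled form; this text tells all that it offers. Calls block until the motion is done:
- manip.move_to(position, orientation): joint-space move of the TCP to a pose.
- manip.servo_line(position, orientation=None, rate=0.15): straight line of the TCP; orientation=None keeps the orientation; rate is the mean speed in m/s.
- manip.set_joints(angles): joint-space move.
- manip.command_gripper(opening, f_grip=None): finger opening in m; f_grip is the grip in N (None keeps the last); returns when the fingers have stopped.
- manip.hold(seconds).
- manip.solve_ik(position, orientation): joint angles nearest the present ones, or None.
- manip.camera(name): name is "scene" or "top" or "wrist"; returns a dict with "image" (400x640x3 uint8, red, green, blue), "fx", "fy", "cx", "cy" (pixels), "cam_to_world" (4x4, takes a point from camera to world coordinates); the wrist camera has in their place "mount" (4x4, takes a point from camera to tool coordinates, whose origin is the TCP and whose axes are the tool frame's). Camera axes: x right, y down, z forward; pixel columns grow to the right and rows downward; lengths in m; the calibration is good to about 2 mm. A picture is of the moment at which its call begins: read the wrist's pose just before it. There is no depth.
A pose or a line that the arm cannot do raises manip.IKError and nothing moves.
- manip.sign_off(): hands the job in, once; it reports no verdict.
Readings, each from a call of its own:
- manip.get_time(): time.
- manip.get_joint_positions(): joint angles.
- manip.get_joint_vel(): joint speeds.
- manip.get_tau(): joint torques, N m.
- manip.get_position(): TCP position.
- manip.get_ee_rot(): TCP orientation.
- manip.get_contact_force(): force on the tool from outside, world axes, zero at the start.
- manip.get_torque(): the same for the moment, N m.
- manip.get_width(): finger opening in m.
Only numpy, scipy, OpenCV 4.12 (cv2) and the standard library are available. Lean on these libraries where they do the work, as an engineer would, in place of code of your own. Each camera call takes 0.05 s, during which the arm holds its last target.

## Working session

There is one attempt and no reset: what is moved stays moved. The work goes in short steps, each a Python script; the robot and the scene stay as the last script left them, time stands still between calls to the robot, and variables do not carry over. Pictures are saved under pics/ and viewed, and the job is handed in when it is done.

```bash
mkdir -p pics; cat > h.py <<'E'
from rig import manip
import numpy as np, cv2, pickle
from scipy.spatial.transform import Rotation as R
def snap(n):
    p=np.array(manip.get_position()); r=np.array(manip.get_ee_rot())
    c=manip.camera(n)
    if 'cam_to_world' not in c:
        T=np.eye(4);T[:3,:3]=R.from_rotvec(r).as_matrix();T[:3,3]=p
        c['cam_to_world']=T@np.array(c['mount'])
    return c
def save(c,name):
    cv2.imwrite(f'pics/{name}.png',np.array(c['image'])[:,:,::-1]); pickle.dump(c,open(f'pics/{name}.pkl','wb'))
def load(name): return pickle.load(open(f'pics/{name}.pkl','rb'))
def ray(c,u,v):
    T=np.array(c['cam_to_world']); d=T[:3,:3]@np.array([(u-c['cx'])/c['fx'],(v-c['cy'])/c['fy'],1]); return T[:3,3],d/np.linalg.norm(d)
def onz(c,u,v,z):
    o,d=ray(c,u,v); return o+d*(z-o[2])/d[2]
def proj(c,P):
    T=np.linalg.inv(np.array(c['cam_to_world'])); q=T[:3,:3]@np.array(P)+T[:3,3]; return np.array([c['fx']*q[0]/q[2]+c['cx'],c['fy']*q[1]/q[2]+c['cy']])
E
python3 - <<'E'
from h import *
for n in ['scene','top','wrist']:
    c=snap(n); save(c,n+'0'); print(n,c['fx'],c['cx'],c['cy'],np.round(c['cam_to_world'],3).tolist())
print(manip.get_ee_rot(),manip.get_time(),manip.get_contact_force())
E
```

```text
scene 449.62045323093275 319.2727172601589 197.38604514200856 [[-0.273, 0.632, -0.726, 1.632], [0.962, 0.17, -0.214, 0.324], [-0.012, -0.756, -0.654, 1.013], [0.0, 0.0, 0.0, 1.0]]
top 502.90377375619937 313.0114182108838 203.10585518115988 [[0.01, -0.997, 0.071, 0.506], [-1.0, -0.011, -0.004, 0.047], [0.005, -0.071, -0.997, 1.743], [0.0, 0.0, 0.0, 1.0]]
wrist 306.72890219868293 314.47960287587523 201.42270347024424 [[0.401, 0.866, 0.3, 0.174], [0.916, -0.379, -0.133, 0.606], [-0.001, 0.328, -0.945, 0.373], [0.0, 0.0, 0.0, 1.0]]
[ 0.32372121  1.54658228 -0.3255258 ] 0.15 [ 0.22133286 -0.06379464 -0.16772684]
```

View pics/scene0.png

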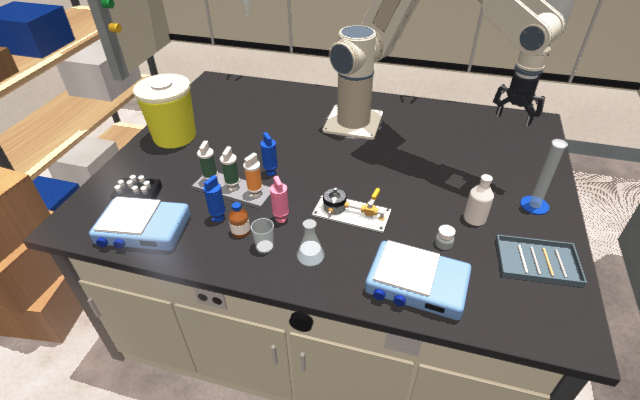

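View pics/top0.png

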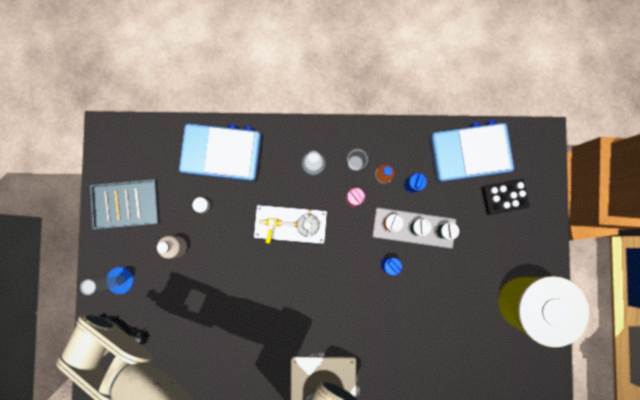

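View pics/wrist0.png

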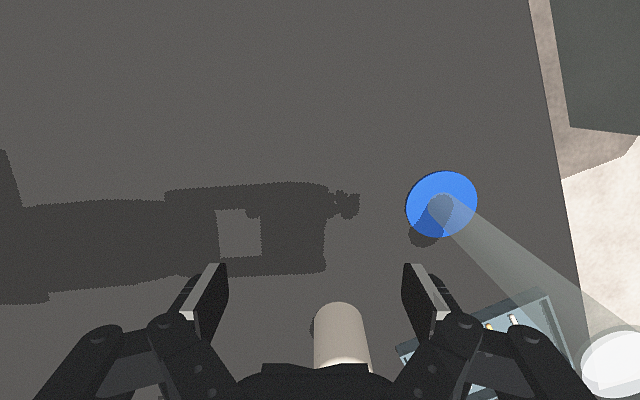

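Upright cartridges in the scene view: green at (208,162) and (230,168), orange at (253,176), blue at (215,198) and (269,153), pink at (280,200). Only the orange one, in the rack end well next to the dryer (top view about (394,222)), fits. I'll confirm it in an enlarged crop.

```bash
python3 - <<'E'
from h import *
a=cv2.imread('pics/scene0.png')[120:250,170:400]; b=cv2.imread('pics/top0.png')[170:290,240:480]
a=cv2.resize(a,(780,440),interpolation=cv2.INTER_CUBIC); cv2.imwrite('pics/sc1.png',a)
cv2.imwrite('pics/tp1.png',cv2.resize(b,(800,400),interpolation=cv2.INTER_CUBIC))
c=load('top0')
for n,u,v,z in [('fresh',394,221,.166+.007),('blue',392,265,.166),('pink',356,197,.166),('sock',307,224,.062),('valvegrip',269,235,.065),('blue2',417,182,.166),('g1',421,227,.173),('amber',384,173,.115),('beaker',357,159,.09),('flask',313,160,.13)]: print(n,onz(c,u,v,z).round(3))
E
```

```text
fresh [ 0.565 -0.213  0.173]
blue [ 0.428 -0.207  0.166]
pink [ 0.639 -0.094  0.166]
sock [0.556 0.06  0.062]
valvegrip [0.518 0.186 0.065]
blue2 [ 0.689 -0.287  0.166]
g1 [ 0.547 -0.297  0.173]
amber [ 0.723 -0.19   0.115]
beaker [ 0.772 -0.104  0.09 ]
flask [0.761 0.042 0.13 ]
```

View pics/sc1.png

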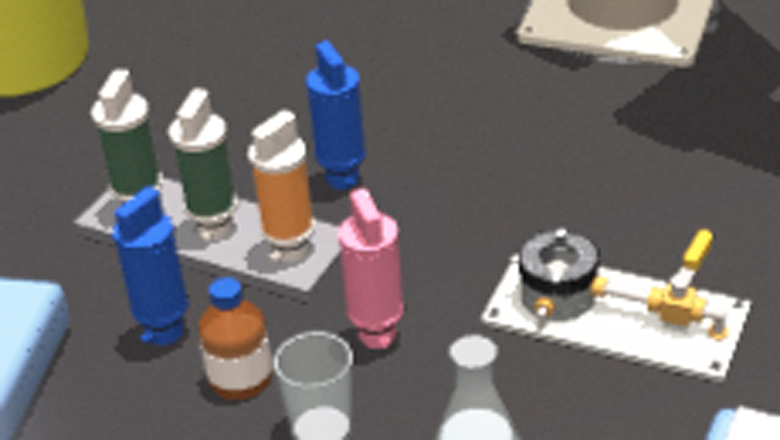

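View pics/tp1.png

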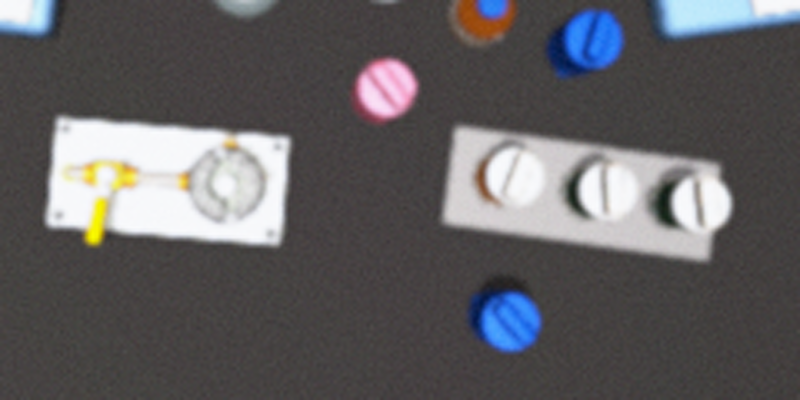

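Confirmed: the crop shows the orange beads in the rack well nearest the dryer, around crop pixel (284,190). Next I'll plan wrist orientations and take a closer look.

```bash
cat >> h.py <<'E'
def ori(psi):
    # tool x down, tool y (jaw) at heading psi from world x
    x=np.array([0,0,-1.]); y=np.array([np.cos(psi),np.sin(psi),0]); return R.from_matrix(np.array([x,y,np.cross(x,y)]).T).as_rotvec()
E
python3 - <<'E'
from h import *
print(np.round(manip.camera('wrist')['mount'],3).tolist())
print(R.from_rotvec(manip.get_ee_rot()).as_matrix().round(3).tolist())
for nm,p in [('fresh',(.565,-.213,.2)),('sock',(.556,.06,.2)),('valve',(.518,.186,.1))]:
    for d in range(-180,180,30):
        q=manip.solve_ik(p,ori(np.radians(d)).tolist()); print(nm,d,None if q is None else np.round(q,2))
E
```

```text
[[0.0, -0.328, 0.945, -0.153], [1.0, 0.001, 0.0, 0.001], [-0.001, 0.945, 0.328, -0.084], [0.0, 0.0, 0.0, 1.0]]
[[-0.0, 0.402, 0.916], [-0.001, 0.916, -0.402], [-1.0, -0.001, -0.0]]
fresh -180 None
fresh -150 [-0.38  0.42  1.69 -0.    1.03  2.24]
fresh -120 [-0.38  0.42  1.69  0.    1.03  1.71]
fresh -90 [-0.38  0.42  1.69 -0.    1.03  1.19]
fresh -60 [-0.38  0.42  1.69 -0.    1.03  0.67]
fresh -30 [-0.38  0.42  1.69  0.    1.03  0.14]
fresh 0 [-0.38  0.42  1.69 -0.    1.03 -0.38]
fresh 30 [-0.38  0.42  1.69  0.    1.03 -0.9 ]
fresh 60 [-0.38  0.42  1.69 -0.    1.03 -1.43]
fresh 90 [-0.38  0.42  1.69  0.    1.03 -1.95]
fresh 120 [-0.38  0.42  1.69 -0.    1.03 -2.47]
fresh 150 None
sock -180 None
sock -150 None
sock -120 [0.09 0.35 1.79 0.   0.99 2.18]
sock -90 [ 0.09  0.35  1.79 -0.    0.99  1.66]
sock -60 [ 0.09  0.35  1.79 -0.    0.99  1.13]
sock -30 [0.09 0.35 1.79 0.   0.99 0.61]
sock 0 [ 0.09  0.35  1.79 -0.    0.99  0.09]
sock 30 [ 0.09  0.35  1.79  0.    0.99 -0.44]
sock 60 [ 0.09  0.35  1.79 -0.    0.99 -0.96]
sock 90 [ 0.09  0.35  1.79 -0.    0.99 -1.48]
sock 120 [ 0.09  0.35  1.79 -0.    0.99 -2.01]
sock 150 [ 0.09  0.35  1.79 -0.    0.99 -2.53]
valve -180 None
valve -150 None
valve -120 [0.32 0.49 1.87 0.   0.78 2.42]
valve -90 [ 0.32  0.49  1.87 -0.    0.78  1.89]
valve -60 [ 0.32  0.49  1.87 -0.    0.78  1.37]
valve -30 [ 0.32  0.49  1.87 -0.    0.78  0.85]
valve 0 [ 0.32  0.49  1.87 -0.    0.78  0.32]
valve 30 [ 0.32  0.49  1.87  0.    0.78 -0.2 ]
valve 60 [ 0.32  0.49  1.87 -0.    0.78 -0.72]
valve 90 [ 0.32  0.49  1.87 -0.    0.78 -1.25]
valve 120 [ 0.32  0.49  1.87 -0.    0.78 -1.77]
valve 150 [ 0.32  0.49  1.87 -0.    0.78 -2.29]
```

```bash
python3 - <<'E'
from h import *
manip.servo_line([.251,.572,.33],rate=.25)
o=ori(np.pi/2).tolist()
manip.move_to([.54,.06,.30],o); save(snap('wrist'),'ws')
manip.move_to([.56,-.215,.30],o); save(snap('wrist'),'wf')
print(manip.get_time())
E
```

```text
4.0667
```

View pics/ws.png

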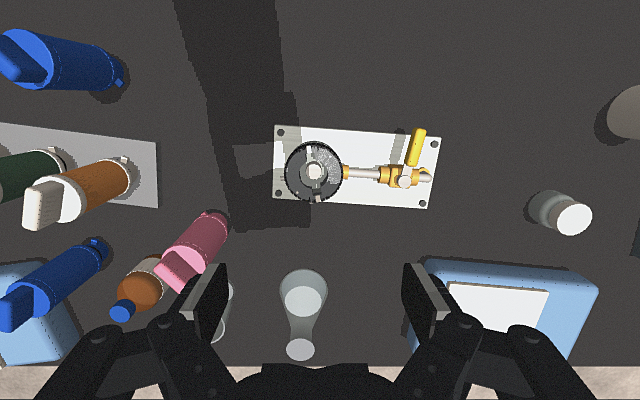

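View pics/wf.png

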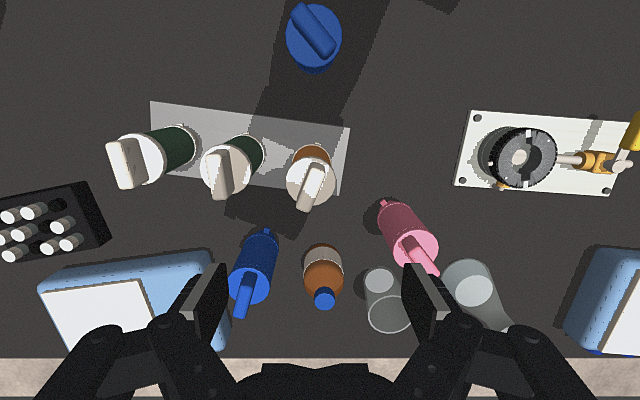

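```bash
python3 - <<'E'
import cv2,numpy as np
a=cv2.imread('pics/ws.png')[110:220,260:450]; b=cv2.imread('pics/wf.png')[130:230,260:360]
a=cv2.resize(a,None,fx=4,fy=4,interpolation=cv2.INTER_CUBIC); b=cv2.resize(b,None,fx=5,fy=5,interpolation=cv2.INTER_CUBIC)
cv2.imwrite('pics/ws2.png',a); cv2.imwrite('pics/wf2.png',b)
E
```

```text
(no output)
```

View pics/ws2.png

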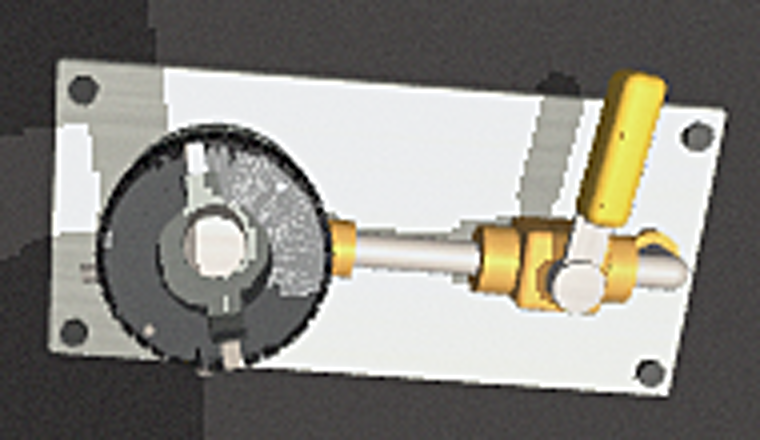

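View pics/wf2.png

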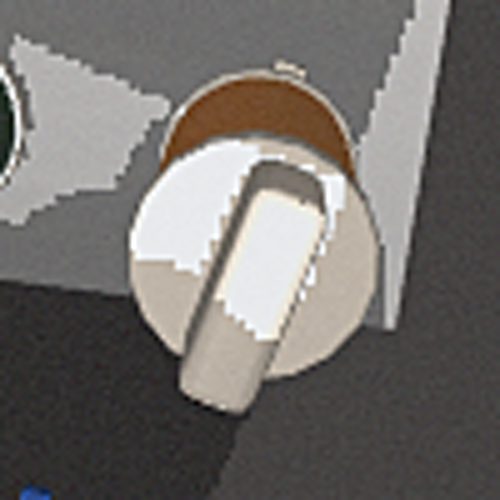

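```bash
python3 - <<'E'
from h import *
c=load('ws')
g=lambda u,v,z:onz(c,260+u/4,110+v/4,z)
im=np.array(c['image']); 
# plate corners
P=[g(*p,.010) for p in [(58,60),(725,108),(668,395),(50,352)]]
for p in P: print(p.round(4))
ang=lambda d:np.degrees(np.arctan2(d[1],d[0]))
print('y dir',ang(P[1]-P[0])-90,ang(P[2]-P[3])-90,'x',ang(P[3]-P[0]),ang(P[2]-P[1]))
pc=np.mean(P,0); print('centre',pc)
E=[g(*p,.062) for p in [(98,250),(332,250),(218,125),(215,370),(135,165),(300,165),(135,335),(300,330)]]
A=np.array([[2*e[0],2*e[1],1] for e in E]); b=np.array([e[0]**2+e[1]**2 for e in E])
s=np.linalg.lstsq(A,b,rcond=None)[0]; print('rim',s[:2],np.sqrt(s[2]+s[0]**2+s[1]**2),[np.hypot(*(e[:2]-s[:2])).round(4) for e in E])
w1=g(195,158,.062);w2=g(233,352,.062); print('marks',w1,w2,(w1+w2)/2,ang(w2-w1),ang(w1[:2]-s[:2])+180,ang(w2[:2]-s[:2]))
v=g(625,150,.075); print('valve grip',v, 'ends',g(640,78,.075),g(605,222,.075), 'pivot cap',g(580,285,.075))
c2=load('wf'); f=lambda u,v,z:onz(c2,260+u/5,130+v/5,z)
Q=[f(*p,.173) for p in [(258,188),(325,205),(250,410),(182,385)]]; print('bar',np.array(Q).round(4),np.mean(Q,0))
for a,b in [(0,3),(1,2),(0,1),(3,2)]: print(ang(Q[b]-Q[a]),np.linalg.norm(Q[b]-Q[a]))
E=[f(*p,.141) for p in [(130,235),(382,265),(258,136),(285,379),(160,165),(345,170),(350,350),(160,340)]]
A=np.array([[2*e[0],2*e[1],1] for e in E]); b=np.array([e[0]**2+e[1]**2 for e in E])
s=np.linalg.lstsq(A,b,rcond=None)[0]; print('top rim',s[:2],np.sqrt(s[2]+s[0]**2+s[1]**2))
E
```

```text
[0.4959 0.0049 0.01  ]
[0.5122 0.2416 0.01  ]
[0.6213 0.2346 0.01  ]
[ 0.6042 -0.0026  0.01  ]
y dir -3.9358123770760614 -4.127686462569173 x -3.964377163982688 -3.6757591157235843
centre [0.55841737 0.11963188 0.01      ]
rim [0.552276   0.06038471] 0.03924322965421847 [np.float64(0.0384), np.float64(0.038), np.float64(0.0411), np.float64(0.0408), np.float64(0.0383), np.float64(0.0392), np.float64(0.0392), np.float64(0.0388)]
marks [0.52157978 0.05381458 0.062     ] [0.58668349 0.06627504 0.062     ] [0.55413163 0.06004481 0.062     ] 10.835041735114467 12.081144439035228 9.71448576443346
valve grip [0.51674266 0.18612748 0.075     ] ends [0.49509336 0.18825954 0.075     ] [0.53924165 0.18234609 0.075     ] pivot cap [0.55966668 0.17652412 0.075     ]
bar [[ 0.5399 -0.2161  0.173 ]
 [ 0.5431 -0.2036  0.173 ]
 [ 0.5841 -0.2177  0.173 ]
 [ 0.5789 -0.2309  0.173 ]] [ 0.56146959 -0.21710106  0.173     ]
-20.794524012571475 0.04175377985986414
-19.013813123238606 0.043369032547893586
75.5647626735301 0.012905580372780771
68.53911731738383 0.014174790177409588
top rim [ 0.56300766 -0.21703422] 0.027240231561378826
```

```bash
python3 - <<'E'
from h import *
o=ori(np.radians(70)).tolist()
manip.command_gripper(.05)
manip.move_to([.5622,-.217,.25],o)
manip.servo_line([.5622,-.217,.167],rate=.12)
print('f',np.round(manip.get_contact_force(),2))
manip.command_gripper(.0,60)
print('w',manip.get_width(),'f',np.round(manip.get_contact_force(),2))
manip.servo_line([.5622,-.217,.30],rate=.12)
print('f',np.round(manip.get_contact_force(),2),np.round(manip.get_torque(),3))
save(snap('wrist'),'wg'); save(snap('scene'),'sg')
manip.move_to([.54,.06,.30],ori(np.radians(100.8)).tolist())
print('f',np.round(manip.get_contact_force(),2),np.round(manip.get_torque(),3),manip.get_position())
save(snap('wrist'),'wh'); save(snap('scene'),'sh');print(manip.get_width(),manip.get_time())
E
```

```text
f [-0.06 -0.37  0.23]
w 2.110687385487806e-05 f [ 0.1  -0.28 -0.26]
f [ 0.52  0.43 -0.27] [ 0.005 -0.023  0.029]
f [-0.81 -0.82  0.61] [0.05  0.019 0.018] [0.54034871 0.05926796 0.3000422 ]
0.00038236192066819246 8.8417
```

View pics/wh.png

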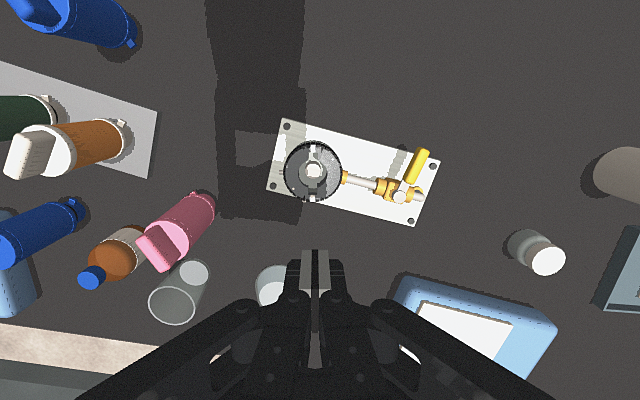

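View pics/sh.png

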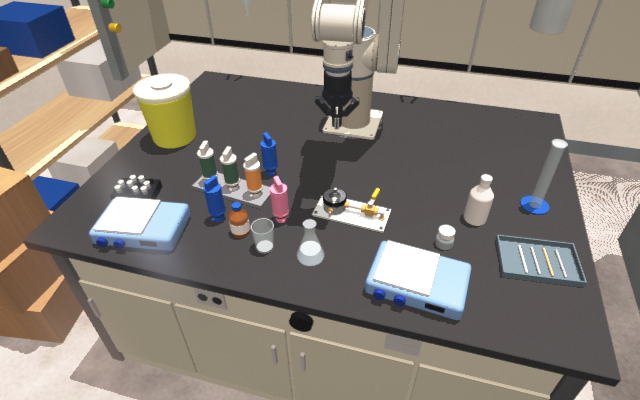

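The wrist view at (315,255) shows the jaws shut on nothing and the scene view shows the cartridge still in its well at (253,176), so the grasp missed. I'll check where the fingers really are.

```bash
python3 - <<'E'
from h import *
c=load('wh'); s=load('sh')
print(manip.get_position(),R.from_rotvec(manip.get_ee_rot()).as_matrix().round(3).tolist(),np.round(manip.get_joint_positions(),3))
M=np.linalg.inv(np.array(c['mount'])); 
for p in [(0,0,0),(.022,0,0)]:
    q=M[:3,:3]@np.array(p)+M[:3,3]; print(q, c['fx']*q[0]/q[2]+c['cx'],c['fy']*q[1]/q[2]+c['cy'])
print('scene tcp',proj(s,[.540,.0593,.30]),proj(s,[.540,.0593,.278]))
print('scene bar',proj(s,[.5622,-.217,.173]),proj(s,[.5622,-.217,.141]),'socket',proj(s,[.554,.06,.062]))
t=load('top0');print('top bar',proj(t,[.5622,-.217,.173]),'sock',proj(t,[.554,.06,.062]))
E
```

```text
[0.54040969 0.05876091 0.29994454] [[0.0, -0.185, 0.983], [-0.0, 0.983, 0.185], [-1.0, -0.0, 0.0]] [ 0.087  0.217  1.731 -0.     1.194 -1.67 ]
[-0.00029938  0.02925122  0.17183548] 313.9452091515293 253.6365762919458
[-0.00030382  0.02203497  0.1926183 ] 313.9958005867085 236.51159517593138
scene tcp [336.9287764  130.42944465] [336.82420122 136.78099768]
scene bar [251.0320375 155.9710547] [252.12337067 164.00654709] socket [335.05505904 195.26655438]
top bar [395.40483438 221.77892486] sock [306.94945334 224.48962038]
```

View pics/wg.png

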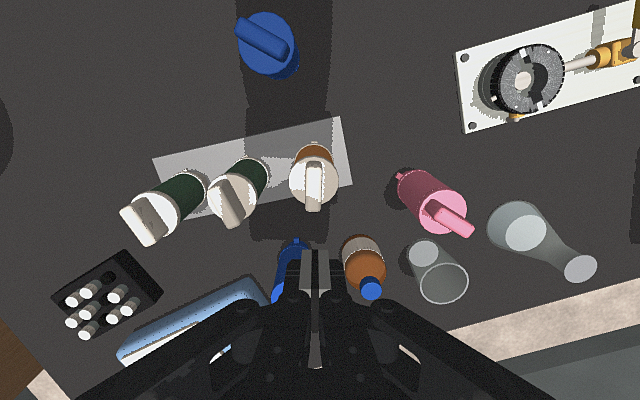

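```bash
python3 - <<'E'
from h import *
save(snap('top'),'th'); t=load('th'); print(proj(t,[.540,.0593,.30]),proj(t,[.540,.0593,.278]))
c=load('wg')
print(proj(c,[.5622,-.217,.173]))
a=cv2.imread('pics/sh.png')[40:220,250:430]; b=cv2.imread('pics/th.png')[150:300,240:390]
a=cv2.resize(a,(400,400),interpolation=2); b=cv2.resize(b,(400,400),interpolation=2)
cv2.imwrite('pics/x1.png',np.hstack([a,b]))
E
```

```text
[306.53753996 227.00717041] [306.59847313 227.18536483]
[313.77891854 189.59186949]
```

View pics/x1.png

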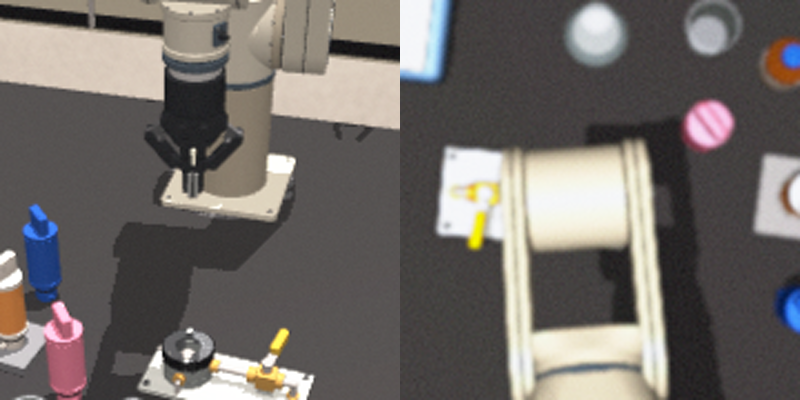

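```bash
python3 - <<'E'
from h import *
a=cv2.imread('pics/sh.png')[70:150,300:380]; b=cv2.imread('pics/wh.png')[230:330,265:365]
cv2.imwrite('pics/x2.png',np.hstack([cv2.resize(a,(400,400),interpolation=0),cv2.resize(b,(400,400),interpolation=0)]))
s=load('sh')
for z in np.arange(.27,.36,.01): print(round(z,3),proj(s,[.5405,.059,z]).round(1))
c=load('wh')
for z in np.arange(.27,.36,.01): print(round(z,3),proj(c,[.5405,.059,z]).round(1))
E
```

```text
0.27 [336.6 139.1]
0.28 [336.7 136.3]
0.29 [336.7 133.4]
0.3 [336.8 130.5]
0.31 [336.8 127.6]
0.32 [336.9 124.6]
0.33 [336.9 121.6]
0.34 [337.  118.6]
0.35 [337.  115.5]
0.27 [313.6 231.3]
0.28 [313.5 238. ]
0.29 [313.5 245.5]
0.3 [313.4 253.8]
0.31 [313.4 263. ]
0.32 [313.3 273.4]
0.33 [313.2 285.1]
0.34 [313.1 298.5]
0.35 [313. 314.]
```

View pics/x2.png

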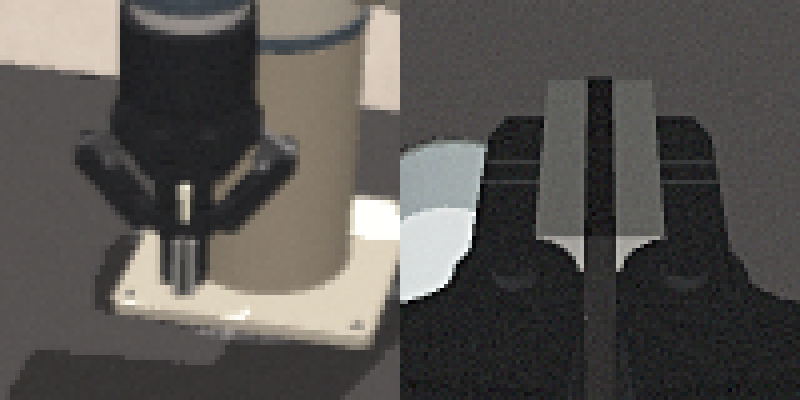

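```bash
python3 - <<'E'
from h import *
s=load('sh');c=load('wh')
T=np.eye(4);T[:3,:3]=R.from_rotvec(manip.get_ee_rot()).as_matrix();T[:3,3]=manip.get_position()
for tx in np.arange(-.03,.03,.005):
    f=lambda c,z:proj(c,(T@[tx,0,z,1])[:3])[1].round(1)
    print(round(tx,3),'wrist -11/+11',f(c,-.011),f(c,.011),'scene',f(s,-.011),f(s,.011))
E
```

```text
-0.03 wrist -11/+11 264.1 304.3 scene 119.6 123.6
-0.025 wrist -11/+11 258.5 297.8 scene 121.1 125.1
-0.02 wrist -11/+11 253.4 291.7 scene 122.6 126.6
-0.015 wrist -11/+11 248.5 285.9 scene 124.1 128.1
-0.01 wrist -11/+11 243.9 280.5 scene 125.5 129.6
-0.005 wrist -11/+11 239.6 275.3 scene 127.0 131.1
0.0 wrist -11/+11 235.6 270.5 scene 128.5 132.5
0.005 wrist -11/+11 231.7 265.9 scene 129.9 134.0
0.01 wrist -11/+11 228.1 261.5 scene 131.4 135.5
0.015 wrist -11/+11 224.6 257.4 scene 132.8 136.9
0.02 wrist -11/+11 221.4 253.4 scene 134.2 138.3
0.025 wrist -11/+11 218.3 249.6 scene 135.7 139.8
```

The two views agree. Shut fingertips sit about 12 mm behind the reported TCP, not 22 mm ahead: wrist row 249.5 and scene row 129.4 both give tx of about −0.012. That explains closing above the bar. I'll regrasp about 35 mm lower, stepping down while watching the force.

```bash
python3 - <<'E'
from h import *
o=ori(np.radians(70)).tolist()
manip.command_gripper(.05)
manip.move_to([.5622,-.217,.25],o)
manip.servo_line([.5622,-.217,.165],rate=.15)
f0=np.array(manip.get_contact_force())
for z in np.arange(.161,.130,-.004):
    manip.servo_line([.5622,-.217,z],rate=.04)
    f=np.array(manip.get_contact_force())-f0
    print(round(z,3),f.round(1))
    if abs(f[2])>4: break
save(snap('wrist'),'wi'); save(snap('scene'),'si');print(manip.get_time(),manip.get_position())
a=cv2.imread('pics/si.png')[110:210,200:300]; b=cv2.imread('pics/wi.png')[150:350,215:415]
cv2.imwrite('pics/x3.png',np.hstack([cv2.resize(a,(400,400),interpolation=2),cv2.resize(b,(400,400),interpolation=2)]))
E
```

```text
0.161 [ 1.1 -1.   0.5]
0.157 [-0.1 -0.5 -0.7]
0.153 [ 0.5 -0.4 -0.5]
0.149 [-0.1  0.3 -0.9]
0.145 [ 0.1 -0.  -0.9]
0.141 [ 1.1  0.1 -0.2]
0.137 [0.1 0.2 0.5]
0.133 [-0.2 -0.1  0. ]
13.3333 [ 0.56220024 -0.21698837  0.13295157]
```

View pics/x3.png

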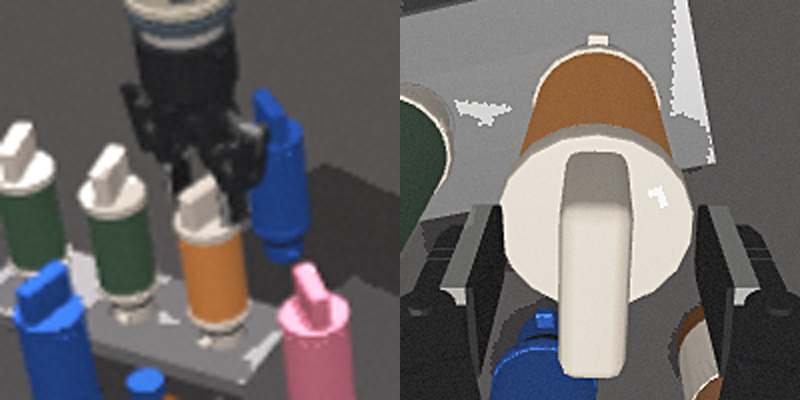

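```bash
python3 - <<'E'
from h import *
manip.servo_line([.5622,-.217,.130],rate=.04)
f0=np.array(manip.get_contact_force())
manip.command_gripper(.0,60)
print('w',manip.get_width(),'f',(np.array(manip.get_contact_force())-f0).round(2))
manip.servo_line([.5622,-.217,.28],rate=.15)
manip.hold(.2)
print('f',(np.array(manip.get_contact_force())-f0).round(2),manip.get_width())
save(snap('wrist'),'wj')
manip.move_to([.554,.06,.28],ori(np.radians(100.8)).tolist()); manip.hold(.2)
print(manip.get_position(),np.array(manip.get_contact_force()).round(2))
save(snap('wrist'),'wk'); save(snap('scene'),'sk');print(manip.get_width(),manip.get_time())
a=cv2.imread('pics/sk.png')[70:230,250:410]; b=cv2.imread('pics/wk.png')[100:350,190:440]
cv2.imwrite('pics/x4.png',np.hstack([cv2.resize(a,(400,400),interpolation=2),cv2.resize(b,(400,400),interpolation=2)]))
E
```

```text
w 0.015168208203150239 f [-0.66 -1.79  6.44]
f [-0.49  0.48 -2.44] 0.01515108675704462
[0.55429566 0.05877043 0.27995064] [-0.47 -0.81 -2.82]
0.015148899003045868 16.7583
```

View pics/x4.png

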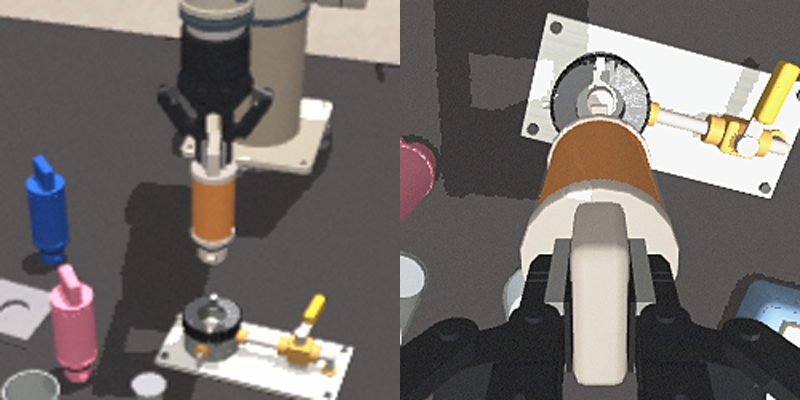

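Cartridge held: width 15.1 mm, and the weight reads about −2.4 N. The scene crop shows it hanging upright above the socket, and the wrist crop shows it centred in the jaws. Now I'll lower it with force checks.

```bash
cat >> h.py <<'E'
def F(): return np.mean([manip.get_contact_force() for _ in range(3)],0)
def M(): return np.array(manip.get_torque())
E
python3 - <<'E'
from h import *
X,Y=.554,.060
manip.servo_line([X,Y,.195],rate=.12); manip.hold(.2)
f0=F(); print(f0.round(2),manip.get_position())
for z in np.arange(.191,.1655,-.002):
    manip.servo_line([X,Y,z],rate=.04)
    f=F()-f0
    print(round(z,4),np.round(manip.get_position(),4),f.round(1))
    if np.linalg.norm(f)>6: break
save(snap('wrist'),'wl'); save(snap('scene'),'sl');print(manip.get_width(),manip.get_time())
a=cv2.imread('pics/sl.png')[110:230,270:390]; b=cv2.imread('pics/wl.png')[100:350,190:440]
cv2.imwrite('pics/x5.png',np.hstack([cv2.resize(a,(400,400),interpolation=2),cv2.resize(b,(400,400),interpolation=2)]))
E
```

```text
[-0.79  0.32 -2.35] [0.55454152 0.06006571 0.19586046]
0.191 [0.5538 0.06   0.1908] [ 0.9 -0.5  0.1]
0.189 [0.5539 0.06   0.1888] [ 0.2 -0.   0.2]
0.187 [0.5539 0.06   0.1868] [ 1.7 -0.7 -0.1]
0.185 [0.5539 0.06   0.1848] [ 1.4  0.  -0.2]
0.183 [0.5539 0.06   0.1828] [ 0.9 -0.8 -0.7]
0.181 [0.5538 0.06   0.1808] [0.9 0.2 0.1]
0.179 [0.5539 0.06   0.1788] [ 0.7  0.5 -0.8]
0.177 [0.5539 0.06   0.1768] [1.4 0.4 0.1]
0.175 [0.5539 0.06   0.1749] [ 1.3 -0.3 -0.9]
0.173 [0.5539 0.06   0.1729] [ 1.   0.2 -0.7]
0.171 [0.5539 0.06   0.1708] [ 1.  -0.5  1.6]
0.169 [0.5543 0.06   0.1694] [1.  0.  3.3]
0.167 [0.5543 0.06   0.1672] [ 0.1 -0.2  5.1]
0.014992185682895483 21.1667
```

View pics/x5.png

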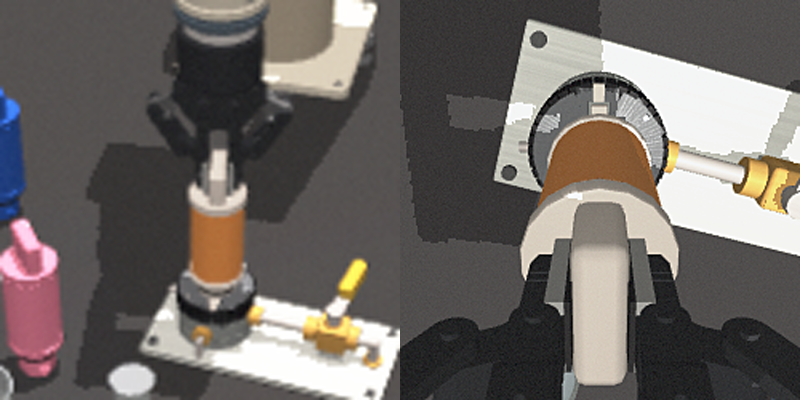

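```bash
python3 - <<'E'
from h import *
X,Y=.554,.060
f0=np.array([-.3,.3,-2.5])
for z in np.arange(.165,.1535,-.002):
    manip.servo_line([X,Y,z],rate=.04)
    f=F()-f0
    print(round(z,4),np.round(manip.get_position(),4),f.round(1),M().round(2))
    if np.linalg.norm(f)>15: break
save(snap('wrist'),'wm'); save(snap('scene'),'sm');print(manip.get_width(),manip.get_time())
a=cv2.imread('pics/sm.png')[110:230,270:390]; b=cv2.imread('pics/wm.png')[100:350,190:440]
cv2.imwrite('pics/x6.png',np.hstack([cv2.resize(a,(400,400),interpolation=2),cv2.resize(b,(400,400),interpolation=2)]))
E
```

```text
0.165 [0.5542 0.06   0.1651] [ 1.  -0.7  5.8] [-0.07 -0.06  0.04]
0.163 [0.5542 0.06   0.1631] [ 0.3 -0.7  7.8] [-0.04 -0.01 -0.06]
0.161 [0.5543 0.06   0.1613] [-0.2 -0.5  9.6] [-0.02  0.08  0.02]
0.159 [0.5544 0.06   0.1594] [-0.1 -1.2  9.4] [0.05 0.16 0.01]
0.157 [0.5544 0.06   0.1576] [-1.3 -0.  10.5] [-0.03  0.19  0.04]
0.155 [0.5545 0.06   0.1557] [-1.3 -0.5 11.8] [-0.1   0.31 -0.03]
0.015173905980440553 22.7667
```

View pics/x6.png

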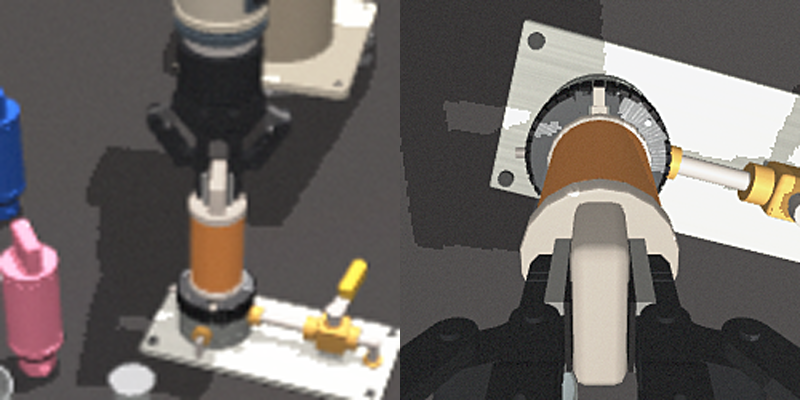

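Force follows the stated spring: 11.8 N means about 13 mm of compression, so the lugs are through the slots. Press to about 14 mm, then turn clockwise.

```bash
python3 - <<'E'
from h import *
X,Y=.5538,.060
f0=np.array([-.3,.3,-2.5])
manip.servo_line([X,Y,.1540],rate=.04)
print(np.round(manip.get_position(),4),(F()-f0).round(1),M().round(2))
for a in [4,8,13,18,23,28,33,38,43,48,52]:
    manip.servo_line([X,Y,.1540],ori(np.radians(100.8-a)).tolist(),rate=.05)
    f=F()-f0; m=M()
    ro=R.from_rotvec(manip.get_ee_rot()).as_matrix()[:,1]
    print(a,round(100.8-np.degrees(np.arctan2(ro[1],ro[0])),1),np.round(manip.get_position(),4),f.round(1),m.round(2),round(manip.get_time(),2))
    if abs(m[2])>1 or np.linalg.norm(f)>20: break
E
```

```text
[0.5544 0.06   0.1549] [-1.3  0.6 12.6] [-0.09  0.27  0.  ]
4 4.0 [0.5545 0.0601 0.1549] [-0.5  0.5 12.6] [-0.09  0.16 -0.1 ] 23.27
8 8.0 [0.5547 0.0601 0.155 ] [ 0.1 -0.5 12.4] [-0.01  0.16 -0.06] 23.52
13 13.0 [0.5547 0.0601 0.155 ] [ 0.2 -0.6 12.3] [-0.06  0.14 -0.03] 23.77
18 18.0 [0.5547 0.06   0.155 ] [-0.1 -0.7 11.9] [-0.19  0.11 -0.09] 24.02
23 23.0 [0.5547 0.06   0.155 ] [-0.2 -1.3 12.7] [-0.2   0.15 -0.06] 24.27
28 28.0 [0.5547 0.06   0.155 ] [ 0.1 -0.9 12.4] [-0.21  0.14 -0.09] 24.52
33 33.0 [0.5547 0.06   0.155 ] [-0.3 -1.6 12.9] [-0.21  0.05 -0.07] 24.77
38 38.0 [0.5547 0.06   0.155 ] [ 0.1 -0.9 12.3] [-0.22  0.08 -0.  ] 25.02
43 43.0 [0.5548 0.06   0.155 ] [-0.2 -1.4 12.1] [-0.24  0.09 -0.03] 25.27
48 48.0 [0.5547 0.0599 0.155 ] [ 1.  -1.7 12.5] [-0.21  0.13 -0.08] 25.52
52 52.0 [0.5547 0.0599 0.155 ] [-0.6 -0.8 13. ] [-0.26  0.13 -0.1 ] 25.77
```

```bash
python3 - <<'E'
from h import *
X,Y=.5538,.060
f0=np.array([-.3,.3,-2.5]); st=None
for a in [54,55,56,57,58,59,60,61]:
    manip.servo_line([X,Y,.1540],ori(np.radians(100.8-a)).tolist(),rate=.05)
    f=F()-f0; m=np.mean([M() for _ in range(3)],0)
    ro=R.from_rotvec(manip.get_ee_rot()).as_matrix()[:,1]
    print(a,round(100.8-np.degrees(np.arctan2(ro[1],ro[0])),1),f.round(1),m.round(2))
    if abs(m[2])>.4: st=a;break
if st is None: st=58
mid=st-6.5; o=ori(np.radians(100.8-mid)).tolist()
manip.servo_line([X,Y,.1540],o,rate=.05); print('mid',mid)
for z in np.arange(.1555,.1655,.0015):
    manip.servo_line([X,Y,z],rate=.04)
    f=F()-f0; print(round(z,4),np.round(manip.get_position(),4),f.round(1),M().round(2))
    if f[2]<-1.5: break
save(snap('scene'),'sn'); save(snap('wrist'),'wn'); print(manip.get_time())
E
```

```text
54 54.0 [ 0.3 -1.2 12.3] [-0.29  0.11 -0.02]
55 55.0 [ 0.1 -1.  12.2] [-0.25  0.11 -0.04]
56 56.0 [ 0.5 -1.  11.6] [-0.26  0.13  0.08]
57 57.0 [-0.9 -1.6 12. ] [-0.36  0.19  0.15]
58 58.0 [-0.5 -2.4 13.7] [-0.44  0.3   0.29]
59 59.0 [-2.8 -2.9 13.3] [-0.57  0.42  0.26]
60 59.9 [-2.4 -3.3 14.8] [-0.63  0.59  0.55]
mid 53.5
0.1555 [0.5543 0.0598 0.1564] [-1.4 -1.  11.5] [-0.38  0.26 -0.02]
0.157 [0.5543 0.0598 0.1578] [-1.1 -1.3 11.1] [-0.38  0.15  0.03]
0.1585 [0.5543 0.0598 0.1592] [-0.  -1.5  9.4] [-0.32  0.11  0.05]
0.16 [0.5542 0.0598 0.1606] [-0.5 -1.4  8.6] [-0.3   0.08  0.01]
0.1615 [0.5541 0.0598 0.1619] [-0.2 -1.7  7.6] [-0.33  0.    0.01]
0.163 [0.554  0.0599 0.1631] [-0.3 -2.2  4.8] [-0.37 -0.15  0.04]
0.1645 [0.5533 0.0599 0.1633] [  3.8  -1.  -11. ] [-0.25 -1.18  0.02]
29.6333
```

It rose about 8 mm in total and then hit a hard ceiling: the reading went to −11 N at z = 0.163, which is above the collar's underside level. So the lugs are in the notches. Relax, release, back off and check.

```bash
python3 - <<'E'
from h import *
f0=np.array([-.3,.3,-2.5])
X,Y=.5540,.060
manip.servo_line([X,Y,.1630],rate=.03)
print((F()-f0).round(1),M().round(2))
manip.command_gripper(.045)
manip.servo_line([X,Y,.26],rate=.12)
save(snap('scene'),'sp')
manip.move_to([.50,.10,.30],ori(np.radians(90)).tolist()); save(snap('wrist'),'wp'); print(manip.get_time())
a=cv2.imread('pics/sp.png')[110:230,270:390]; b=cv2.imread('pics/wp.png')[100:350,190:440]
cv2.imwrite('pics/x7.png',np.hstack([cv2.resize(a,(400,400),interpolation=2),cv2.resize(b,(400,400),interpolation=2)]))
E
```

```text
[ 1.6 -1.3 -3.3] [-0.44 -0.44  0.04]
32.0083
```

View pics/x7.png

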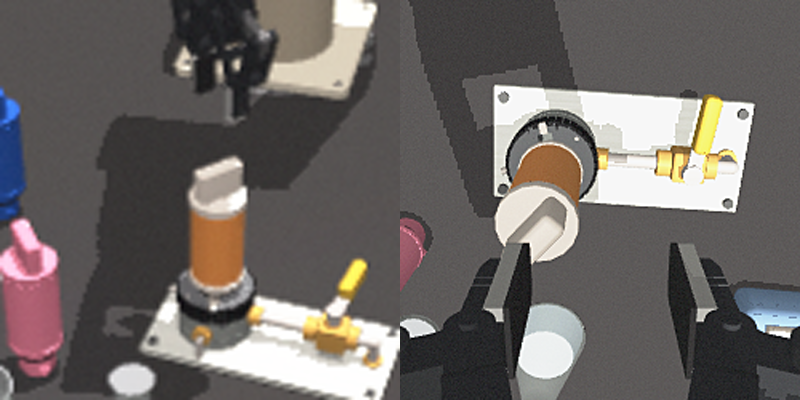

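View pics/wp.png

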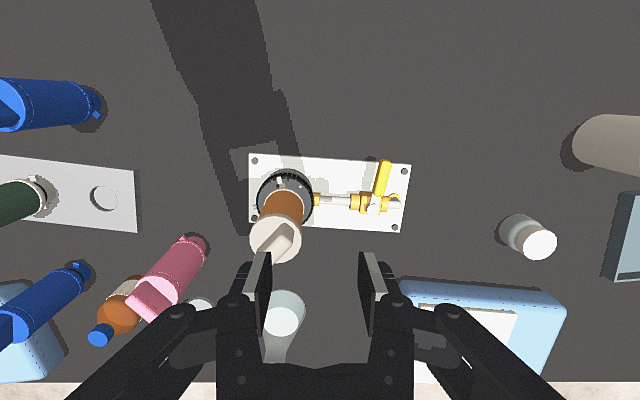

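The cartridge stands upright at (275,235) in the wrist view, with its bar turned to about −42° and the jaws clear of it. The lever is at (382,178), still closed. Now the valve.

```bash
cat > v.py <<'E'
from h import *
P=np.array([.5622,.1796]); r=.051
def pose(a,z): # a = opening deg
    h=np.radians(176.1-a); return [P[0]+r*np.cos(h),P[1]+r*np.sin(h),z], ori(np.radians(86.1-a)).tolist()
E
python3 - <<'E'
from v import *
p,o=pose(0,.20); manip.move_to(p,o)
manip.servo_line(pose(0,.10)[0],rate=.15)
manip.hold(.1); f0=F()
for z in np.arange(.09,.045,-.0085):
    manip.servo_line(pose(0,z)[0],rate=.08); f=F()-f0; print(round(z,4),f.round(1))
    if abs(f[2])>4: break
save(snap('wrist'),'wq');
manip.command_gripper(0,25); print(manip.get_width(),(F()-f0).round(1),manip.get_time())
save(snap('scene'),'sq')
a=cv2.imread('pics/sq.png')[110:230,310:430]; b=cv2.imread('pics/wq.png')[150:400,190:440]
cv2.imwrite('pics/x8.png',np.hstack([cv2.resize(a,(400,400),interpolation=2),cv2.resize(b,(400,400),interpolation=2)]))
E
```

```text
0.09 [-0.1 -0.5 -0.6]
0.0815 [-0.2 -1.  -0.7]
0.073 [-0.9 -0.3  0.4]
0.0645 [-0.3  0.4 -0.6]
0.056 [-0.4 -0.4  0.7]
0.0475 [ 0.5 -1.3 -0.3]
0.013192696207697167 [-2.  -1.9  2.9] 35.5
```

View pics/x8.png

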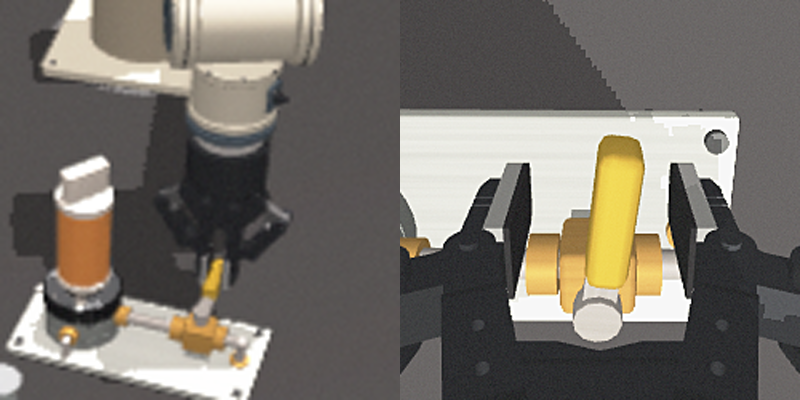

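The lever is gripped: width 13.2 mm, and the crop shows the yellow sleeve between the jaws. Turn it clockwise.

```bash
python3 - <<'E'
from v import *
f0=np.array([0,0,0.])
for a in [8,16,24,32,40,48,56,64,72,80,86,90,91.5]:
    manip.servo_line(*pose(a,.0475),rate=.06)
    f=F(); print(a,f.round(1),M().round(2),np.round(manip.get_position(),4))
    if np.linalg.norm(f)>25: break
save(snap('scene'),'sr'); save(snap('wrist'),'wr'); print(manip.get_width(),manip.get_time())
a=cv2.imread('pics/sr.png')[110:230,310:430]; b=cv2.imread('pics/wr.png')[150:400,190:440]
cv2.imwrite('pics/x9.png',np.hstack([cv2.resize(a,(400,400),interpolation=2),cv2.resize(b,(400,400),interpolation=2)]))
E
```

```text
8 [-0.5 -4.2  5.5] [-0.62  0.05 -0.3 ] [0.5124 0.1898 0.0477]
16 [-0.1 -3.8  5.1] [-0.69  0.02 -0.3 ] [0.5144 0.1966 0.0477]
24 [-0.4 -4.5  6.5] [-0.73 -0.04 -0.29] [0.5173 0.2031 0.0477]
32 [ 0.2 -4.2  5.5] [-0.84 -0.07 -0.27] [0.5211 0.209  0.0477]
40 [ 0.  -4.6  7. ] [-0.89 -0.13 -0.27] [0.5254 0.2143 0.0476]
48 [-0.  -5.7  6. ] [-0.95 -0.13 -0.28] [0.5308 0.2191 0.0476]
56 [ 0.5 -5.9  6.2] [-0.99 -0.1  -0.19] [0.5366 0.2231 0.0476]
64 [ 0.7 -5.1  6.2] [-0.86 -0.1  -0.15] [0.543  0.2262 0.0476]
72 [ 0.6 -4.3  6.5] [-0.77 -0.04 -0.21] [0.5498 0.2284 0.0476]
80 [-0.2 -4.7  6.8] [-0.86  0.   -0.13] [0.5568 0.2297 0.0476]
86 [-0.1 -4.5  6.4] [-0.89 -0.04 -0.1 ] [0.5621 0.23   0.0476]
90 [ 0.5 -5.1  5.5] [-0.87 -0.09 -0.05] [0.5657 0.2299 0.0476]
91.5 [-1.7 -4.   7.2] [-0.77  0.31  0.35] [0.5662 0.2298 0.0476]
0.013354689212533284 39.325
```

View pics/x9.png

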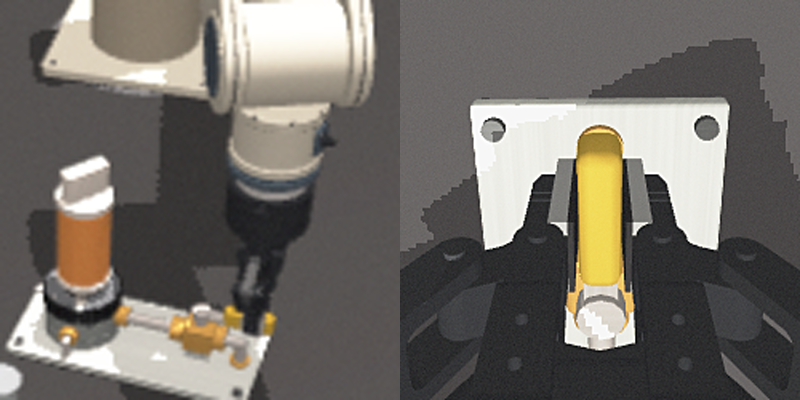

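```bash
python3 - <<'E'
from v import *
for a in [93,94.5]:
    manip.servo_line(*pose(a,.0475),rate=.04)
    f=F(); print(a,f.round(1),M().round(2))
    if np.linalg.norm(f)>20 or abs(M()[2])>1: break
manip.servo_line(*pose(91.5,.0475),rate=.04)
manip.command_gripper(.04)
manip.hold(.2); print(F().round(1))
manip.servo_line(pose(91.5,.25)[0],rate=.15)
p=[.50,.10,.32]; manip.move_to(p,ori(np.pi/2).tolist()); save(snap('wrist'),'wt'); save(snap('scene'),'st')
manip.move_to([.30,.35,.32],ori(np.pi/2).tolist()); save(snap('top'),'tt'); print(manip.get_time(),F().round(1))
a=cv2.imread('pics/st.png')[110:260,180:430]; b=cv2.imread('pics/wt.png')[140:270,230:430]; t=cv2.imread('pics/tt.png')[150:290,240:480]
cv2.imwrite('pics/xa.png',np.vstack([np.hstack([cv2.resize(a,(400,260),interpolation=2),cv2.resize(b,(400,260),interpolation=2)]),cv2.resize(t,(800,330),interpolation=2)]))
c=load('wt'); 
E
```

```text
93 [-6.  -3.2 11.4] [-0.62  0.98  0.68]
94.5 [-9.9 -1.8 14.3] [-0.29  1.65  1.09]
[-1.5  0.2  0. ]
45.1417 [-0.4 -0.6 -1.1]
```

View pics/xa.png

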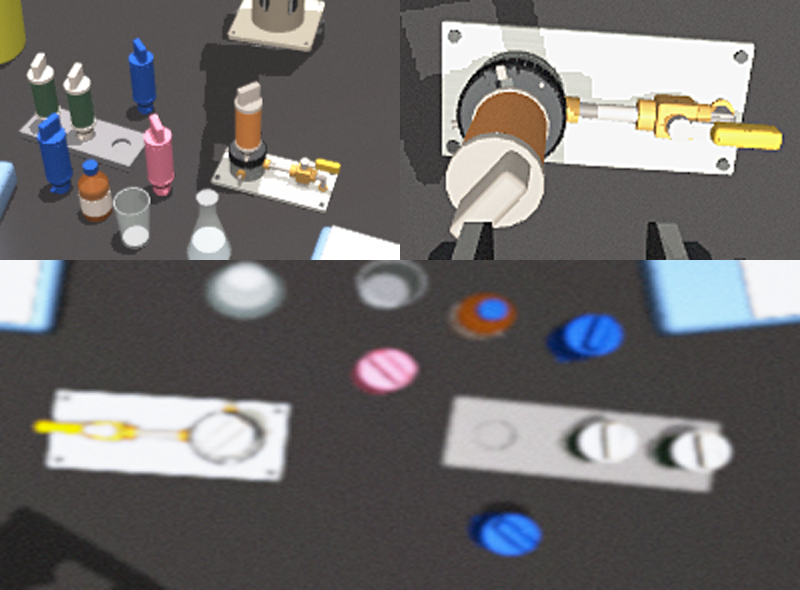

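The lever at wrist crop (745,136) lies in line with the pipe. The cartridge is upright and its bar is still turned, and the spent cartridges and bystanders are where they were. Handing in.

```bash
python3 - <<'E'
from h import *
manip.sign_off(); print(manip.get_time())
E
```

```text
the job is handed in; nothing more can be done
the job is handed in; nothing more can be done
```

The orange cartridge is locked in the dryer and the yellow valve is fully open. I handed the job in shortly after 45.1 s, the last clock reading; `sign_off` gives no verdict.

- **Missed grasp:** My first try closed on nothing. The camera views put the shut fingertips about 11–12 mm behind the reported TCP, not the 22 mm ahead given in the task. I went about 35 mm lower and the second grasp held.
- **Fitting the cartridge:** I lined the lugs up with the slots I had measured (about +11° in world axes), and they dropped in at the first try. I pressed against the spring to about 13 N and turned clockwise until I felt the stop, then backed off to about mid-notch and let it rise.
- **Lock check:** A gentle upward pull met a hard stop (−11 N). After release the cartridge stood upright with its bar still turned. The stop began to bite at about 57° by the wrist, so it may sit 2–3° past mid-notch.
- **Valve:** I turned the lever 90° and then pressed it lightly against its end stop; the net force at the tool stayed under 20 N. The last pictures show the lever in line with the pipe.
- **Surroundings:** In the last pictures the spent cartridges and the bystanders in view look unmoved. The robot is clear of everything.

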